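# Hold a cup out over the basin on a ware board

## Robot

A 6-joint arm with a two-finger parallel gripper is mounted at the origin on the work surface. World frame = base frame: x ahead of the robot, y to its left, z up, the work surface at z = 0. Lengths are in m, angles in degrees, forces in N, time in s.
With the tool pointing down it reaches from about 0.325 to 0.9 m from the base axis. Payload 3.5 kg.
Tool frame: the origin (TCP) lies between the finger pads; the fingertips stand 11 mm ahead of it and the grasp point (between the pads) lies 8 mm behind it (ctrl.tcp_to_tips is the distance from the TCP to the fingertips, in m); z points along the fingers, y is the direction in which the jaws open and shut (so a half turn about z gives the same grasp; the last joint's range is limited). The gripper opens to 85 mm and grips with 20 to 120 N. Pads are 22 mm wide; open, the fingers measure 114 mm over their backs; the gripper's body (76 mm by 85 mm) begins 54 mm behind the grasp point. The pads swing forward as they close: fully open they stand 13 mm farther back than shut.
Start: joints at [68.388, 15.837, -1.513, 72.651, 0, 84.076], TCP at [0.169, 0.602, 0.242] pointing down, gripper open.
Joint ranges: [-178.77, 178.77], [-48.84, 107.48], [-61.69, 71.31], [-111.58, 123.2], [-90, 87.43], [-180, 180]. Speed limits (degrees/s): [147.25, 147.25, 180, 180, 180, 180].

## Interface

Orientations are given as [roll, pitch, yaw] about the fixed x, y, z axes, in that order (R = Rz(yaw) Ry(pitch) Rx(roll)).
In Python, from station import ctrl gives the robot as it stands. The module is installed in compiled form; this text tells all that it offers. Calls block until the motion is done:
- ctrl.reach(position, orientation): joint-space move of the TCP to a pose.
- ctrl.movel(position, max_speed=0.15, ori=None): straight line of the TCP; ori=None keeps the orientation; max_speed is the mean speed in m/s.
- ctrl.set_joints(angles): joint-space move.
- ctrl.grip(opening, squeeze=None): finger opening in m; squeeze is the grip in N (None keeps the last); returns when the fingers have stopped.
- ctrl.wait(seconds).
- ctrl.inverse_kinematics(position, orientation): joint angles nearest the present ones, or None.
- ctrl.capture(name): name is "side" or "top" or "wrist"; returns a dict with "pixels" (480x640x3 uint8, red, green, blue), "intrinsics" (3x3 intrinsics, pixels), "dist_coeffs" ([k1, k2, p1, p2, k3] as OpenCV has them; the pictures are not rectified), "view" (4x4, takes a point from world to camera coordinates); the wrist camera has in their place "mount" (4x4, takes a point from camera to tool coordinates, whose origin is the TCP and whose axes are the flange's). Camera axes: x right, y down, z forward; pixel columns grow to the right and rows downward; lengths in m; the calibration is good to about 2 mm. A picture is of the moment at which its call begins: read the wrist's pose just before it. There is no depth.
A pose or a line that the arm cannot do raises ctrl.Unreachable and nothing moves.
- ctrl.hand_in(): hands the job in, once; it reports no verdict.
Trained networks look in a picture, given as the dict that the camera call returned (one of the last four; its "shot" number tells which), for a name from the list of things; names that differ only in an ending like _2 or _b are one class to them, and where a whole thing is asked for, a point or a joint stands for the part that bears it (a point fixed in the world has none). Each returns a list of dicts, best first, with "confidence" (0 to 1); they miss things now and then, are a little off and sometimes report something else, mostly with a low value. They report only what shows in the picture. A call takes as long as a camera call. They do not tell look-alikes from the thing itself.
- ctrl.look_for(picture, target): "bbox" ([centre column, centre row, width, height] in pixels, round what is visible of it).
Readings, each from a call of its own:
- ctrl.read_time_s(): time.
- ctrl.read_joint_pos(): joint angles.
- ctrl.read_qvel(): joint speeds.
- ctrl.read_joint_efforts(): joint torques, N m.
- ctrl.read_ee_pos(): TCP position.
- ctrl.read_eef_rot(): TCP orientation.
- ctrl.read_force(): force on the tool from outside, world axes, zero at the start.
- ctrl.read_wrist_torque(): the same for the moment, N m.
- ctrl.read_gripper_width(): finger opening in m.
Only numpy, scipy, OpenCV 4.12 (cv2) and the standard library are available. Lean on these libraries where they do the work, as an engineer would, in place of code of your own. Each camera call takes 0.05 s, during which the arm holds its last target.

## Task

Stand the small bisque cup upright on the middle of the round pad at the outer end of the wooden ware board and let go of it; then slide the board straight out along the kiln shelf, without lifting or tipping it, until its outer end is level with the tip of the gauge's pointer and the cup is over the basin. The board will no longer balance there, so finish while still holding it flat on the shelf, with the cup standing on its pad. Leave the gauge and all the other things where they are.

Things in the scene. Friction and masses are not known exactly. Their poses are not given: they have to be found in the camera images.
- stand: Fixed kiln shelf: cream slab 140 mm (x) by 200 mm (y) by 18 mm on four short round props; its flat top is 90 mm above the table. Origin on the table under its centre; its y axis points outward, the way the board must slide, and z is up. Its place varies; turned up to about 0.3 rad.
- stand_edge (a point): Middle of the top outer edge of the kiln shelf (100 mm along the shelf's y from its centre, 90 mm up); same axes as the shelf.
- board: Loose plywood ware board, 90 mm (x) by 320 mm (y, its length) by 12 mm thick, about 0.28 kg, lying flat on the kiln shelf; it overhangs the outer edge a little and the back edge by 70 to 100 mm. Origin at the centre of its underside; its y axis points to the outer end, z up. At the start it may sit a few mm aside and up to 0.04 rad askew on the shelf. It carries a pad near the outer end and a cleat near the back end.
- board_end (a point): Middle of the board's outer end, at its top surface (160 mm along the board's y from its centre); axes of the board.
- cleat (a point): Centre of the cleat, an upright wooden block fixed across the board 30 mm from its back end, good to grip from above: 60 mm across the board (x), 20 mm along it (y), standing 40 mm above the board's top; this point is 20 mm above the board's top. Axes of the board.
- pad (a point): Centre of the top of the round pad, a clay-coloured disc 44 mm in diameter and 10 mm high fixed to the board 45 mm from its outer end; its top is 22 mm above the board's underside. Axes of the board.
- cup_mid (a point): Centre, half-way up, of the small straight-sided cream cup (no handle), open at the top: 56 mm outside diameter, 48 mm at its foot (slightly narrower over the lowest 10 mm), 75 mm high, walls 4 mm; 0.12 to 0.25 kg. It stands upright on the table beside the vase and bowl, which are of the same cream clay. Its z is up.
- cup_foot (a point): Centre of the underside of the same cup (37.5 mm below its centre).
- gauge: Loose pointer gauge, 0.7 kg, on the far side of the board: round dark steel foot 50 mm in diameter, thin steel rod 162 mm tall, and a thin level pointer 96 mm above the table. Origin at the centre of the underside; the pointer runs along its -x, square to the kiln shelf's y axis. Leave it where it is.
- pointer (a point): Tip of the gauge's pointer, 67 mm from the rod, 96 mm above the table, beside the path of the board (about 20 mm clear of the board's long edge) and 145 to 195 mm outward of the shelf's outer edge. This is the mark for the board's outer end. Axes of the gauge, which are parallel to the shelf's.
- basin: Fixed round peach-coloured basin, 160 mm in diameter at the rim, 55 mm high, on the table under the path of the board's outer end. Origin at the centre of its underside.
- vase: Bystander: cream bottle-shaped vase, 64 mm at the belly, 125 mm high, narrow neck. Origin at the centre of its underside. Leave it alone.
- bowl: Bystander: low cream bowl, 90 mm in diameter, 45 mm high. Origin at the centre of its underside. Leave it alone.
- jar_a: Bystander: pale glaze jar with black cap, 60 mm in diameter, 85 mm high, beyond the kiln shelf. Origin at the centre of its underside. Leave it alone.
- jar_b: Bystander: brown glaze jar with white cap, 60 mm in diameter, 70 mm high, beyond the kiln shelf. Origin at the centre of its underside. Leave it alone.
- prop: Bystander: loose cream kiln prop, upright cylinder 36 mm in diameter, 60 mm high, between the two jars. Origin at the centre of its underside. Leave it alone.
- rib: Bystander: flat wooden rib 120 by 50 by 10 mm lying on the table near the robot. Origin at the centre of its underside. Leave it alone.
- pin: Bystander: wooden rolling pin 290 mm long, 48 mm in diameter, lying at the right of the kiln shelf. Origin on the table under its middle. Leave it alone.
Things that resemble listed ones, but are neither listed nor needed, are in the scene too. Of the things shaped like the stand, the cream one is meant.

How it is judged (in metres and radians):
On the way:
1. the cup stands released on the pad, before the board is slid out (horizontal distance between cup_foot and pad below 0.014 m and z of cup_foot in the frame of pad between -0.006 and 0.006 m and angle between cup_mid's own z axis and vertical below 0.12 rad and contact force between the fingers and cup below 0.1 N and contact force between cup and board above 0.3 N and distance of board from where it was at the start of the episode below 0.03 m), for 0.2 s.
At the end, for the whole second after the job is handed in: Robot still holds the board (over 0.5 N); board at rest, flat to 0.05 rad, at shelf height to 7 mm, on shelf and robot only; its end level with the pointer tip to 8 mm, within 22 mm of the shelf's middle line, straight to 0.12 rad; cup upright, not held, within 14 mm of the pad's middle (y of board_end in the frame of pointer between -0.008 and 0.008 m and x of board_end in the frame of stand between -0.022 and 0.022 m and angle between the y axis of board and the y axis of stand, either way round below 0.12 rad and angle between board's own z axis and vertical below 0.05 rad and z of board in the frame of stand between 0.083 and 0.097 m and contact force between any of the fingers, the arm and board above 0.5 N and contact force between board and basin below 0.1 N and contact force between each of board, cup and gauge below 0.1 N and linear speed of board below 0.02 m/s and linear speed of cup below 0.03 m/s and horizontal distance between cup_foot and pad below 0.014 m and z of cup_foot in the frame of pad between -0.006 and 0.006 m and angle between cup_mid's own z axis and vertical below 0.12 rad and contact force between the fingers and cup below 0.1 N and contact force between cup and board above 0.3 N); the arm keeps its last pose, push and grip.
It fails at once if the board is tipped by more than 0.15 rad (angle between board's own z axis and vertical above 0.15 rad).
It fails at once if the board is lifted more than 20 mm off the shelf (z of board in the frame of stand above 0.11 m).
It fails at once if the gauge is moved by more than 10 mm (distance of gauge from where it was at the start of the episode above 0.01 m).
It fails at once if a bystander is moved by more than 25 mm (distance of any of vase, bowl, jar_a, jar_b, prop, rib, pin from where it was at the start of the episode above 0.025 m).
It also fails if it takes over 51 s, if anything falls off the work surface, if the arm or the gripper's body presses on something with over 40 N, if the wrist force passes 120 N, or if a joint passes its speed limit or range.

## Working session

There is one attempt and no reset: what is moved stays moved. The work goes in short steps, each a Python script; the robot and the scene stay as the last script left them, time stands still between calls to the robot, and variables do not carry over. Pictures are saved under pics/ and viewed, and the job is handed in when it is done.

```bash
mkdir -p pics; ls
python3 - <<'E'
from station import ctrl
import cv2,pickle
P={}
for n in ["side","top","wrist"]:
    p=ctrl.capture(n); P[n]=p
    cv2.imwrite(f"pics/{n}0.png",p["pixels"][:,:,::-1])
    print(n,{k:v for k,v in p.items() if k!="pixels"})
    if n!="wrist":
      for t in ["stand","board","cleat","pad","cup_mid","gauge","pointer","basin","vase","bowl"]:
        try: print(n,t,[( [round(float(v)) for v in d["bbox"]],round(d["confidence"],2)) for d in ctrl.look_for(p,t)])
        except Exception as e: print(t,e)
pickle.dump(P,open("p0.pkl","wb"))
print(ctrl.read_time_s(),ctrl.read_ee_pos(),ctrl.read_eef_rot())
E
```

```text
pics
side {'intrinsics': array([[454.80732204,   0.        , 320.51237448],
       [  0.        , 454.80732204, 238.93386528],
       [  0.        ,   0.        ,   1.        ]]), 'dist_coeffs': array([-0.08908751,  0.        ,  0.        ,  0.        ,  0.        ]), 'view': array([[ 0.96263745, -0.26977643, -0.02344809, -0.53054757],
       [-0.1566499 , -0.48414829, -0.86084914,  0.15116485],
       [ 0.22088445,  0.83235877, -0.50831972,  0.98816014],
       [ 0.        ,  0.        ,  0.        ,  1.        ]]), 'shot': 1}
side stand [([328, 279, 84, 90], 0.86), ([233, 355, 109, 123], 0.59)]
side board [([334, 268, 78, 94], 0.67)]
side cleat [([334, 269, 80, 93], 0.9), ([262, 188, 31, 20], 0.4)]
side pad [([332, 266, 79, 89], 0.7)]
side cup_mid [([250, 208, 18, 32], 0.81)]
side gauge [([344, 202, 22, 55], 0.93), ([441, 306, 31, 48], 0.34)]
side pointer [([342, 202, 31, 54], 0.92)]
side basin [([304, 231, 58, 31], 0.7)]
side vase [([303, 188, 18, 42], 0.67)]
side bowl [([262, 189, 29, 18], 0.82), ([250, 209, 21, 35], 0.16)]
top {'intrinsics': array([[599.07762509,   0.        , 3
[... 1134 characters left out ...]
cs': array([[333.99368969,   0.        , 317.18353947],
       [  0.        , 333.99368969, 232.11694639],
       [  0.        ,   0.        ,   1.        ]]), 'dist_coeffs': array([-0.00979926,  0.        ,  0.        ,  0.        ,  0.        ]), 'mount': array([[-1.84710747e-04, -9.64316799e-01, -2.64750970e-01,
         6.69829964e-02],
       [ 9.99999983e-01, -1.76618595e-04, -5.43698313e-05,
        -3.40508067e-04],
       [ 5.66979744e-06, -2.64750976e-01,  9.64316816e-01,
        -1.32043490e-01],
       [ 0.00000000e+00,  0.00000000e+00,  0.00000000e+00,
         1.00000000e+00]]), 'shot': 3}
1.15 [0.16897446 0.60172643 0.24231751] [-1.79999693e+02  2.05447281e-04  1.64315678e+02]
```

View pics/top0.png

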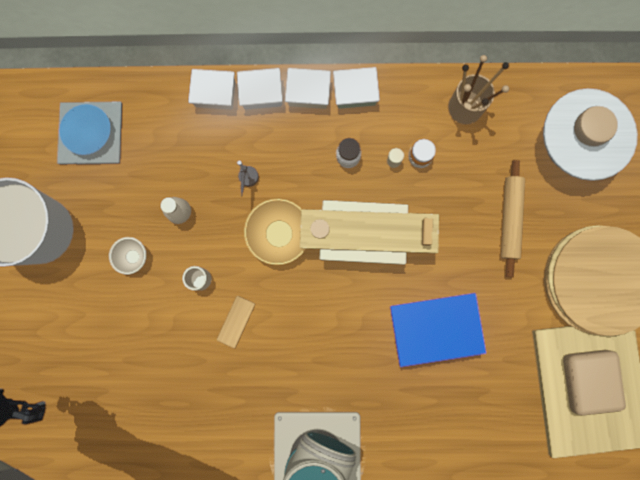

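View pics/side0.png

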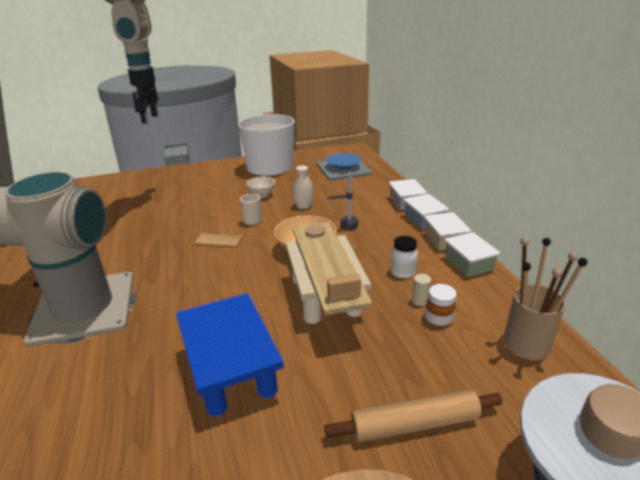

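View pics/wrist0.png

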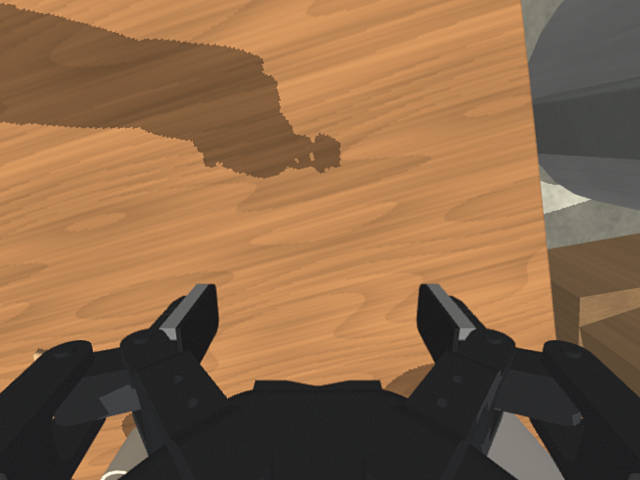

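Top view: the cream stand under the board is at (365,232), and the blue one at (438,330) is a look-alike. The cup is at (196,279), between the bowl (127,256) and the vase (175,210). The gauge is at (248,177). I'll enlarge that area.

```bash
cat > h.py <<'E'
import numpy as np,cv2,pickle
from scipy.spatial.transform import Rotation as R
def campose(p,tcp=None,rot=None):
    if "view" in p: V=np.array(p["view"])
    else:
        T=np.eye(4);T[:3,:3]=R.from_euler("xyz",rot,degrees=True).as_matrix();T[:3,3]=tcp
        V=np.linalg.inv(T@np.array(p["mount"]))
    return V
def ray(p,V,uv,z):
    u=cv2.undistortPoints(np.array([[uv]],float),p["intrinsics"],p["dist_coeffs"])[0,0]
    d=V[:3,:3].T@np.array([u[0],u[1],1]); c=-V[:3,:3].T@V[:3,3]
    return c+d*(z-c[2])/d[2]
def proj(p,V,X):
    X=np.atleast_2d(np.array(X,float))
    return cv2.projectPoints(X,cv2.Rodrigues(V[:3,:3])[0],V[:3,3],p["intrinsics"],p["dist_coeffs"])[0][:,0]
def crop(p,x0,y0,x1,y1,s,name):
    im=p["pixels"][y0:y1,x0:x1,::-1]
    cv2.imwrite(name,cv2.resize(im,None,fx=s,fy=s,interpolation=cv2.INTER_CUBIC))
E
python3 - <<'E'
from h import *
P=pickle.load(open("p0.pkl","rb"));p=P["top"];V=campose(p)
crop(p,230,150,450,280,3.6,"pics/topcrop.png")
crop(p,90,180,260,310,4.5,"pics/cupcrop.png")
E
```

```text
(no output)
```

View pics/topcrop.png

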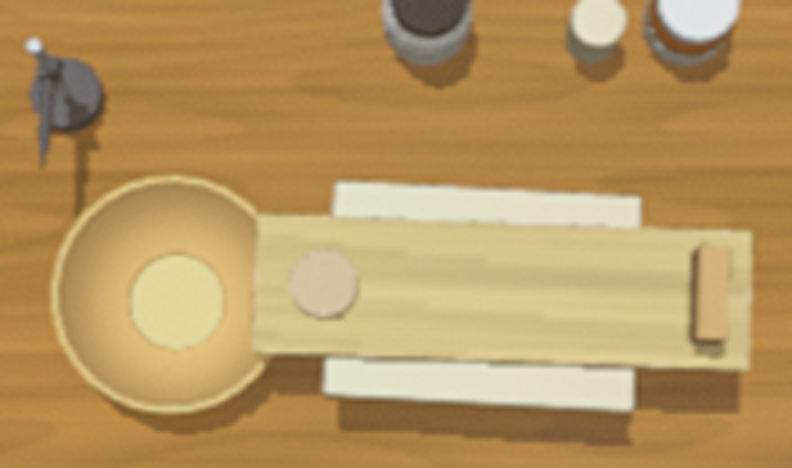

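View pics/cupcrop.png

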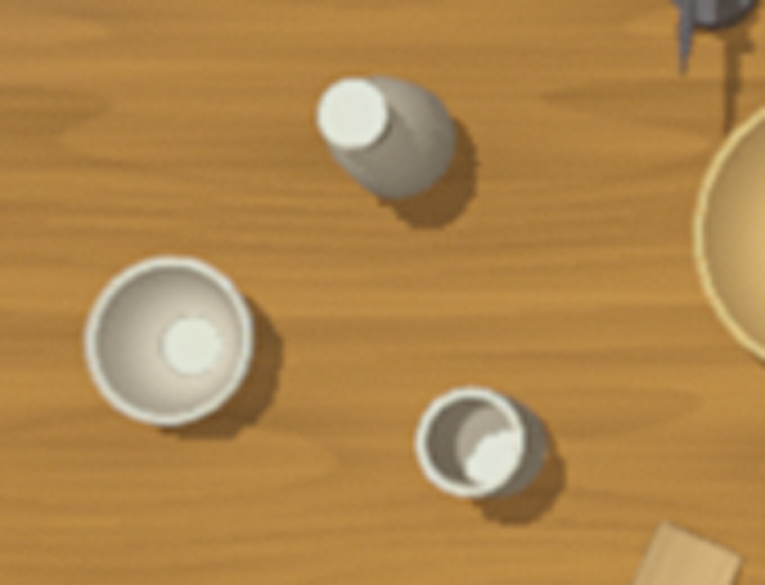

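Run:
```python
from h import *
P=pickle.load(open("p0.pkl","rb"));p=P["top"];V=campose(p)
def w(c,z,s=3.6,o=(230,150)): return ray(p,V,(c[0]/s+o[0],c[1]/s+o[1]),z)
S=[w(c,.09) for c in [(335,183),(641,197),(633,411),(323,393)]]
B=[w(c,.102) for c in [(259,215),(751,231),(748,370),(252,354)]]
np.set_printoptions(precision=4,suppress=True)
def fit(Q,L,W):
    Q=np.array(Q)
    d=(Q[0]-Q[1])+(Q[3]-Q[2]); y=np.array([d[0],d[1]]); y/=np.linalg.norm(y)
    x=np.array([y[1],-y[0]])
    print("len",[np.linalg.norm(Q[i]-Q[(i+1)%4]) for i in range(4)])
    return Q.mean(0),np.arctan2(-x[1]*-1,x[0])
sc,sy=fit(S,.2,.14);bc,by=fit(B,.32,.09)
print("stand",sc,np.degrees(sy),"board",bc,np.degrees(by))
for n,c,z in [("pad",(324,284),.112),("cleat",(712,293),.142),("tip",(42,166),.096),("rodtop",(34,46),.162),("basin rim",(171,294),.055)]: print(n,w(c,z))
print("cup",w((471,442),.075,4.5,(90,180)))
print("bowl",w((169,340),.045,4.5,(90,180)),"vase",w((353,114),.125,4.5,(90,180)))
print("S",np.array(S));print("B",np.array(B))
q=P["side"];VV=campose(q)
cup=ray(p,V,(471/4.5+90,442/4.5+180),.075)
print(proj(q,VV,[[cup[0],cup[1],.0375]]))
```

```text
len [np.float64(0.19990630008529975), np.float64(0.13991943456435696), np.float64(0.20054720418414299), np.float64(0.13776175656130524)]
len [np.float64(0.31801130944667394), np.float64(0.09006455762122499), np.float64(0.3184208884900207), np.float64(0.09043061225599418)]
stand [ 0.5292 -0.1148  0.09  ] -3.2583710931533485 board [ 0.5298 -0.1266  0.102 ] -2.1359567000506146
pad [ 0.5345 -0.012   0.112 ]
cleat [ 0.5241 -0.2551  0.142 ]
tip [0.615  0.1724 0.096 ]
rodtop [0.6795 0.1683 0.162 ]
basin rim [0.5351 0.0912 0.055 ]
cup [0.4232 0.2846 0.075 ]
bowl [0.4797 0.4566 0.045 ] vase [0.5894 0.3374 0.125 ]
S [[ 0.6036 -0.019   0.09  ]
 [ 0.5933 -0.2186  0.09  ]
 [ 0.4536 -0.211   0.09  ]
 [ 0.4661 -0.0108  0.09  ]]
B [[ 0.5809  0.0301  0.102 ]
 [ 0.5689 -0.2876  0.102 ]
 [ 0.4789 -0.2836  0.102 ]
 [ 0.4906  0.0346  0.102 ]]
[[250.4071 209.1836]]
```

Run:
```python
from h import *
from station import ctrl
ctrl.reach([.4232,.2846,.16],[180,0,180])
tcp,rot=ctrl.read_ee_pos(),ctrl.read_eef_rot()
p=ctrl.capture("wrist");cv2.imwrite("pics/w1.png",p["pixels"][:,:,::-1])
V=campose(p,tcp,rot)
print(ctrl.read_time_s(),tcp,rot,[(d["bbox"],d["confidence"]) for d in ctrl.look_for(p,"cup_mid")])
print(proj(p,V,[[.4232,.2846,.075],[.4232,.2846,0],[.4232+.028,.2846,.075],[.4232-.028,.2846,.075],[.4232,.2846-.028,.075],[.4232,.2846+.028,.075]]))
pickle.dump((p,V),open("w1.pkl","wb"))
```

```text
2.7333 [0.42331483 0.28535747 0.16036187] [ 1.79958959e+02  3.44451883e-02 -1.79957393e+02] [([319.8, 237.2, 82.0, 90.5], 0.84)]
[[316.4907895  242.34574498]
 [316.57715069 217.6964352 ]
 [316.49059814 280.41421576]
 [316.4911886  201.69718675]
 [275.36048814 242.33393268]
 [357.61076809 242.35451427]]
```

View pics/w1.png

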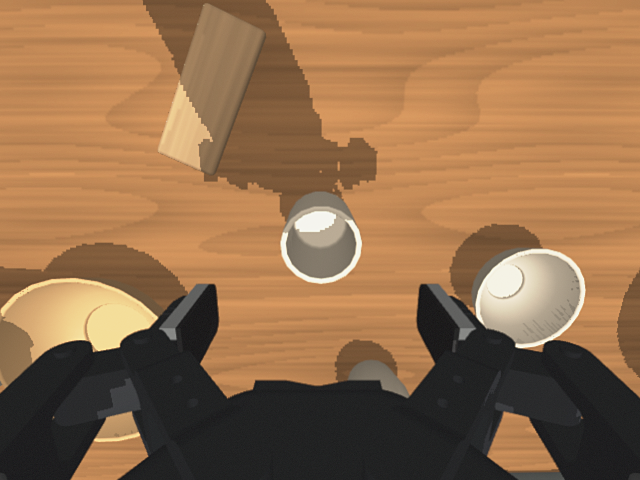

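The wrist view shows the cup's rim centred at (321,244). That is about 3 mm in +y from the top-view estimate, so it's the isolated straight-sided cup, distinct from the bowl (530,297) and the vase (375,378). I'll grasp it.

Run:
```python
from h import *
from station import ctrl
x,y=.4246,.287
ctrl.movel([x,y,.047],.12,ori=[180,0,180])
print("down",ctrl.read_force())
ctrl.grip(.04,30)
print(ctrl.read_gripper_width(),ctrl.read_force(),ctrl.read_ee_pos())
ctrl.movel([x,y,.23],.15)
print(ctrl.read_gripper_width(),ctrl.read_force(),ctrl.read_ee_pos(),ctrl.read_time_s())
p=ctrl.capture("wrist");cv2.imwrite("pics/w2.png",p["pixels"][:,:,::-1])
```

```text
down [-0.02728295  0.14743707  0.52189113]
0.056344862070014226 [-1.69694574  0.36918541  6.340858  ] [0.42527497 0.28742951 0.04798341]
0.05604616450298365 [-0.3430228  -0.55333282 -2.32724004] [0.42382686 0.28659473 0.2287588 ] 5.625
```

View pics/w2.png

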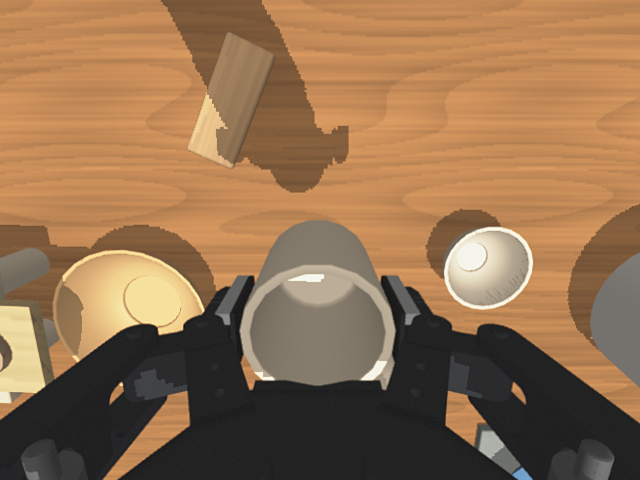

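Cup held (width 56 mm) and upright. Next is a wrist look at the pad, board end and pointer from higher up.

Run:
```python
from h import *
from station import ctrl
ctrl.movel([.63,.05,.33],.25)
tcp,rot=ctrl.read_ee_pos(),ctrl.read_eef_rot()
p=ctrl.capture("wrist");cv2.imwrite("pics/w3.png",p["pixels"][:,:,::-1])
V=campose(p,tcp,rot)
pickle.dump((p,V),open("w3.pkl","wb"))
print(ctrl.read_time_s(),tcp,rot)
print(proj(p,V,[[.5345,-.012,.112],[.5358,.0323,.102],[.535,-.0149,.09],[.615,.1724,.096]]))
```

```text
7.1917 [0.62907606 0.05072874 0.32948783] [ 1.79974980e+02 -8.77862726e-02 -1.79948620e+02]
[[254.07844325 112.04720818]
 [299.37497465 114.21432751]
 [255.14308657 114.29637017]
 [428.05253914 190.94018893]]
```

View pics/w3.png

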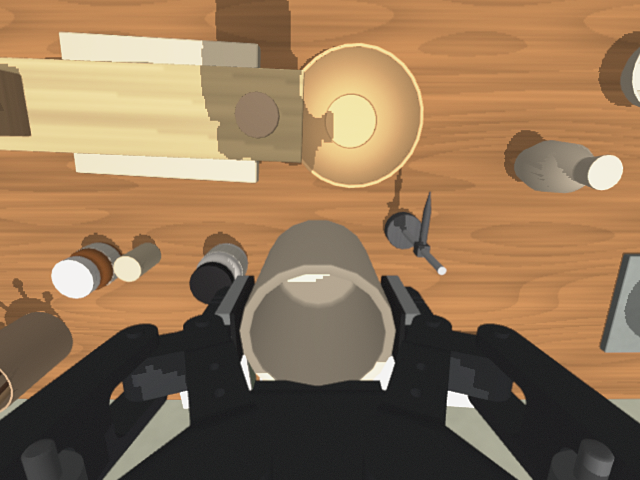

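Run:
```python
from h import *
p,V=pickle.load(open("w3.pkl","rb"))
crop(p,225,25,445,205,3.5,"pics/w3c.png")
```

```text
(no output)
```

View pics/w3c.png

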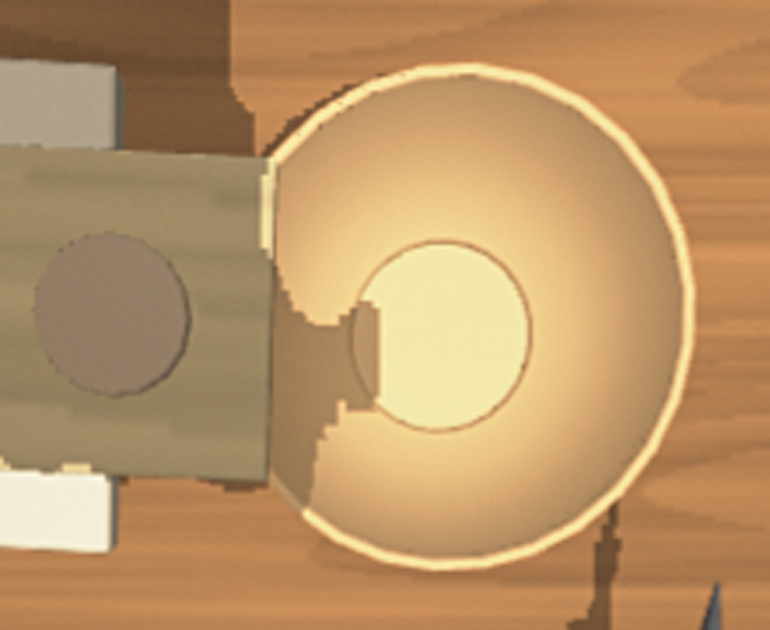

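Run:
```python
from h import *
np.set_printoptions(precision=4,suppress=True)
p,V=pickle.load(open("w3.pkl","rb"))
w=lambda c,z: ray(p,V,(c[0]/3.5+225,c[1]/3.5+25),z)
pad=w((110.5,314),.112);e1,e2=w((265,158),.102),w((266,484),.102);s1,s2=w((117,66),.09),w((113,551),.09);t=w((717,583),.096)
print("pad",pad,"end",e1,e2,(e1+e2)/2,"edge",s1,s2,(s1+s2)/2,"tip",t)
e=(e1+e2)/2
for a in (-2.5,-3.26,-4):
    u=np.array([-np.sin(np.radians(a)),np.cos(np.radians(a))]); n=np.array([u[1],-u[0]])
    print(a,"slide",(t-e)[:2]@u,"lat end rel. edge mid",(e-(s1+s2)/2)[:2]@n)
```

```text
pad [ 0.537  -0.0096  0.112 ] end [0.4945 0.0342 0.102 ] [0.5849 0.0334 0.102 ] [0.5397 0.0338 0.102 ] edge [ 0.468  -0.0085  0.09  ] [ 0.6066 -0.0159  0.09  ] [ 0.5373 -0.0122  0.09  ] tip [0.6157 0.1745 0.096 ]
-2.5 slide 0.14386423154225841 lat end rel. edge mid 0.00043641978713256395
-3.26 slide 0.1447767892113041 lat end rel. edge mid -0.0001741376180024526
-4 slide 0.14564085753874004 lat end rel. edge mid -0.0007685991887011645
```

Run:
```python
from h import *
from station import ctrl
x,y=.537,-.0102
ctrl.movel([x,y,.28],.2)
ctrl.movel([x,y,.168],.12)
f0=ctrl.read_force(); print(f0,ctrl.read_ee_pos())
z=.165
while z>.154:
    z-=.0012
    ctrl.movel([x,y,z],.03); f=ctrl.read_force(); print(round(z,4),f,ctrl.read_ee_pos())
    if f[2]-f0[2]>2: break
print(ctrl.read_time_s())
p=ctrl.capture("side");cv2.imwrite("pics/s3.png",p["pixels"][:,:,::-1]); crop(p,220,150,400,330,3.3,"pics/s3c.png")
```

```text
[-0.12743797  0.28897617 -2.13091488] [ 0.53789359 -0.0102684   0.16891083]
0.1638 [ 0.67195597 -0.18694328 -1.57191356] [ 0.53701472 -0.01021356  0.16396121]
0.1626 [ 0.78153714  0.73166195 -2.62152341] [ 0.53696017 -0.0102091   0.16258873]
0.1614 [ 1.0031287   1.03881446 -2.22425473] [ 0.53692509 -0.01020909  0.1613043 ]
0.1602 [ 0.01636978 -0.45857314 -2.49232256] [ 0.53697545 -0.01019123  0.16013303]
0.159 [-2.78628603  0.87630698  4.74452335] [ 0.53717049 -0.01017686  0.16001562]
10.325
```

View pics/s3c.png

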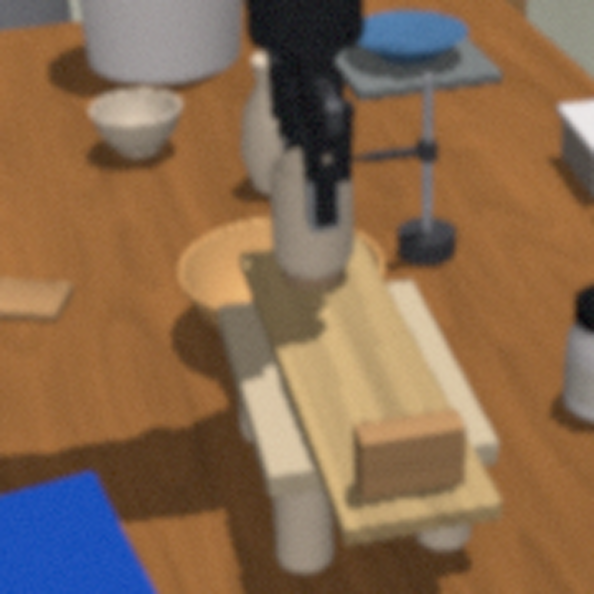

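Contact at z = 0.160 as expected, and the cup stands on the pad at crop (312,265). I'll release it, go straight up and check.

Run:
```python
from h import *
from station import ctrl
ctrl.movel([.537,-.0102,.1598],.03)
ctrl.grip(.085)
ctrl.wait(.3)
print(ctrl.read_gripper_width(),ctrl.read_force())
x=ctrl.read_ee_pos()
ctrl.movel([.537,-.0102,.30],.12)
ctrl.movel([.60,-.06,.32],.25)
tcp,rot=ctrl.read_ee_pos(),ctrl.read_eef_rot()
p=ctrl.capture("wrist");V=campose(p,tcp,rot);pickle.dump((p,V),open("w4.pkl","wb"))
cv2.imwrite("pics/w4.png",p["pixels"][:,:,::-1])
print(ctrl.read_time_s(),proj(p,V,[[.537,-.0102,.187]]))
q=ctrl.capture("top");pickle.dump(q,open("t4.pkl","wb"));crop(q,230,150,450,280,3.6,"pics/t4c.png")
```

```text
0.08477195176441604 [ 0.57384809 -0.1690785   0.6386248 ]
13.175 [[382.81176415 146.41586549]]
```

View pics/w4.png

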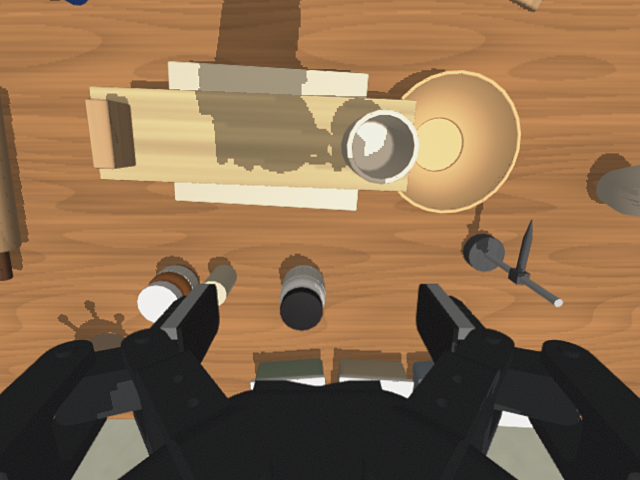

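View pics/t4c.png

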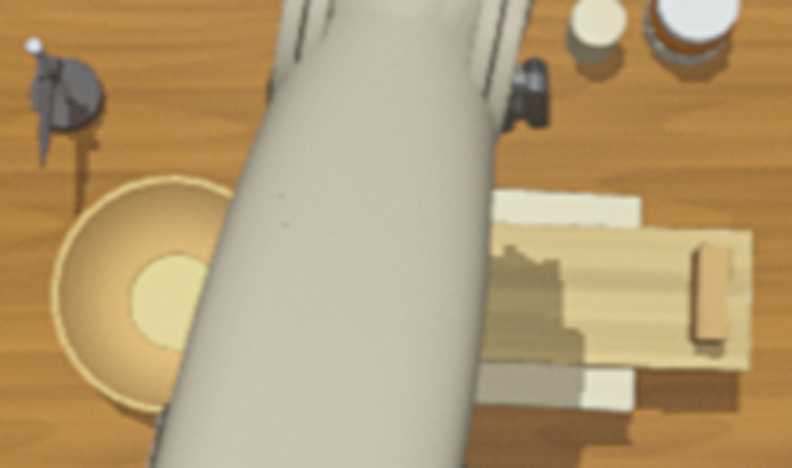

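The cup's rim is centred at (382,147) against a predicted (383,146), so it stands where it was placed. Cleat top face is at about (101,133).

Run:
```python
from h import *
p,V=pickle.load(open("w4.pkl","rb"))
crop(p,75,60,265,210,4,"pics/w4c.png")
```

```text
(no output)
```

View pics/w4c.png

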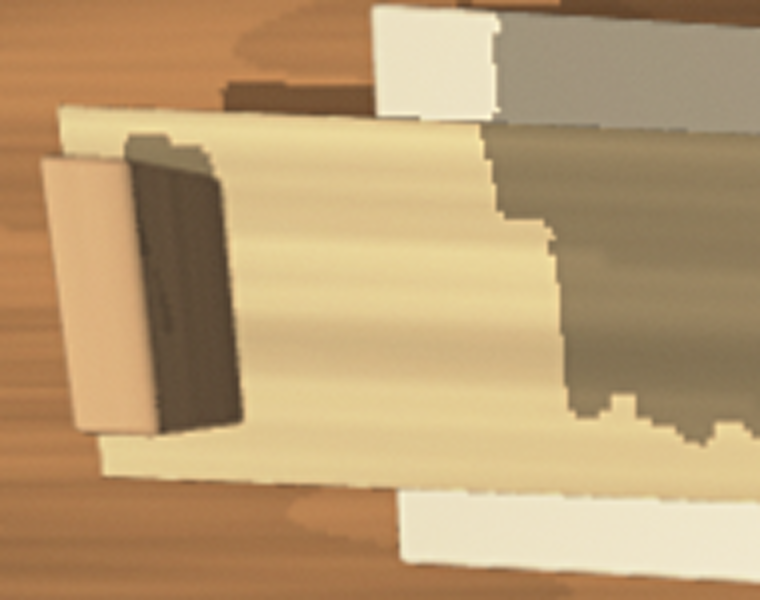

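Run:
```python
from h import *
np.set_printoptions(precision=4,suppress=True)
p,V=pickle.load(open("w4.pkl","rb"))
C=np.array([ray(p,V,(a/4+75,b/4+60),.142) for a,b in [(43,158),(129,161),(159,433),(76,430)]])
print(C,C.mean(0))
for z,L in ((.102,[(60,107),(102,476)]),(.09,[(375,7),(402,562)])): print([ray(p,V,(a/4+75,b/4+60),z) for a,b in L])
e=np.array([.5397,.0338]); 
for a in(-2.1,-2.6): print(e-.29*np.array([-np.sin(np.radians(a)),np.cos(np.radians(a))])+[0,0.03])
```

```text
[[ 0.4975 -0.2618  0.142 ]
 [ 0.4982 -0.2431  0.142 ]
 [ 0.5566 -0.2457  0.142 ]
 [ 0.5558 -0.2647  0.142 ]] [ 0.527  -0.2538  0.142 ]
[array([ 0.4813, -0.2816,  0.102 ]), array([ 0.5706, -0.2863,  0.102 ])]
[array([ 0.457 , -0.2069,  0.09  ]), array([ 0.5954, -0.2155,  0.09  ])]
[ 0.5291 -0.226 ]
[ 0.5265 -0.2259]
```

Run:
```python
from h import *
from station import ctrl
np.set_printoptions(precision=4,suppress=True)
O=[180,0,177.5]; x,y=.527,-.2543
ctrl.movel([.60,-.2,.32],.3)
ctrl.reach([x,y,.23],O)
ctrl.grip(.06)
ctrl.movel([x,y,.119],.12)
print(ctrl.read_force(),ctrl.read_ee_pos(),ctrl.read_eef_rot())
ctrl.grip(.0,70)
print(ctrl.read_gripper_width(),ctrl.read_force(),ctrl.read_wrist_torque(),ctrl.read_ee_pos(),ctrl.read_time_s())
p=ctrl.capture("wrist");cv2.imwrite("pics/w5.png",p["pixels"][:,:,::-1])
p=ctrl.capture("side");crop(p,220,150,400,330,3.3,"pics/s5c.png")
```

```text
[-0.2382  0.1903  0.0162] [ 0.5277 -0.2547  0.1199] [-179.9513    0.0849  177.5022]
0.01961794759487275 [-0.5761 -0.2641  3.739 ] [-0.0518  0.1536  0.0621] [ 0.5275 -0.2548  0.1199] 16.3083
```

View pics/w5.png

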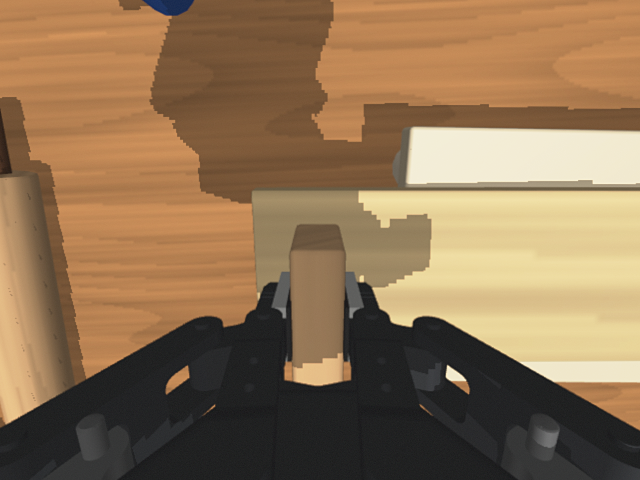

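View pics/s5c.png

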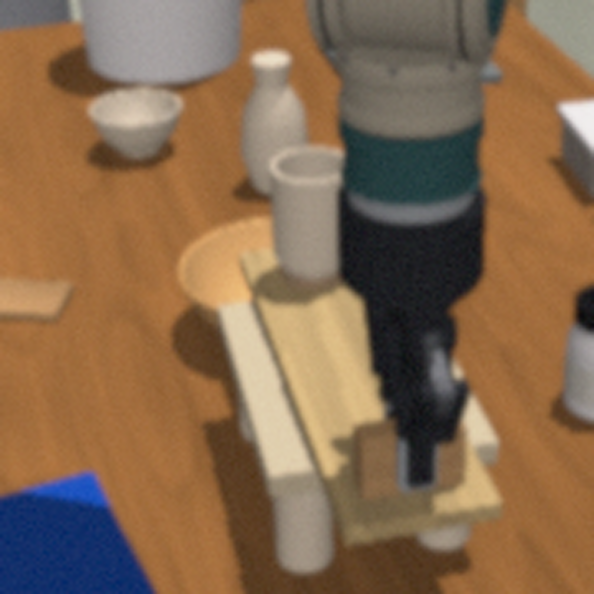

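The cleat is centred between the pads and the cup is upright on the pad. I'll add a light down-press and slide most of the way.

Run:
```python
from h import *
from station import ctrl
np.set_printoptions(precision=4,suppress=True)
p0=np.array(ctrl.read_ee_pos()); print(p0,ctrl.read_force())
a=np.radians(3.2);u=np.array([np.sin(a),np.cos(a),0])
b=np.array([p0[0],p0[1],.1188])
for k in range(8):
    ctrl.movel(b,.03);ctrl.wait(.15);f=ctrl.read_force();print(b[2],f,ctrl.read_ee_pos())
    if f[2]>9: break
    b[2]-=.0006
for d in (.06,.12):
    ctrl.movel(b+u*d,.05); print(d,ctrl.read_force(),ctrl.read_wrist_torque(),ctrl.read_ee_pos(),ctrl.read_gripper_width())
pickle.dump((p0,b),open("b.pkl","wb"))
print(ctrl.read_time_s())
p=ctrl.capture("side");pickle.dump(p,open("s6.pkl","wb"));crop(p,220,150,400,330,3.3,"pics/s6c.png")
p=ctrl.capture("top");pickle.dump(p,open("t6.pkl","wb"));crop(p,230,150,450,280,3.6,"pics/t6c.png")
```

```text
[ 0.5275 -0.2547  0.1199] [-0.4044 -0.3516  5.1646]
0.1188 [-1.5281  0.6157  7.4185] [ 0.5275 -0.2548  0.1199]
0.1182 [-3.2047  1.7513 10.2127] [ 0.5275 -0.2547  0.1198]
0.06 [-0.0591 -4.378   6.6651] [-0.3857  0.2319  0.0182] [ 0.5323 -0.1967  0.1198] 0.019223468562733544
0.12 [ 0.0184 -5.0375  7.0095] [-0.5486  0.2252  0.0751] [ 0.5359 -0.1369  0.12  ] 0.018818836965145087
19.9083
```

View pics/s6c.png

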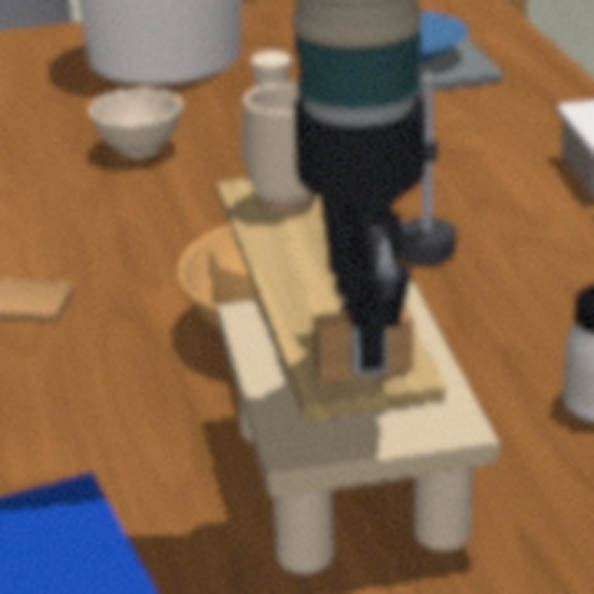

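View pics/t6c.png

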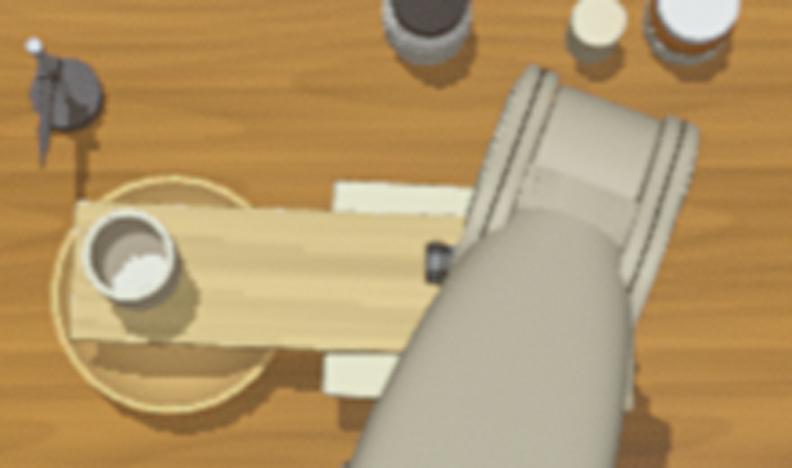

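Run:
```python
from h import *
np.set_printoptions(precision=4,suppress=True)
p=pickle.load(open("t6.pkl","rb"));V=campose(p)
w=lambda c,z: ray(p,V,(c[0]/3.6+230,c[1]/3.6+150),z)
e1,e2=w((76,202),.102),w((70,339),.102);e=(e1+e2)/2;t=w((42,166),.096)
a=np.radians(3.2);u=np.array([np.sin(a),np.cos(a),0])
print(e1,e2,e,t,"remaining",(t-e)@u, "ang",np.degrees(np.arctan2(e1[1]-e2[1],e1[0]-e2[0])))
edge=(w((335,183),.09)+w((323,393),.09))/2; print("lat",(e-edge)@np.array([u[1],-u[0],0]))
```

```text
[0.5901 0.149  0.102 ] [0.5008 0.1521 0.102 ] [0.5454 0.1505 0.102 ] [0.615  0.1724 0.096 ] remaining 0.025672361235511566 ang -1.9330988704966556
lat 0.001323342180043638
```

Run:
```python
from h import *
from station import ctrl
np.set_printoptions(precision=4,suppress=True)
p0,b=pickle.load(open("b.pkl","rb"))
a=np.radians(3.2);u=np.array([np.sin(a),np.cos(a),0])
print(ctrl.read_ee_pos())
ctrl.grip(0,110)
print(ctrl.read_gripper_width(),ctrl.read_ee_pos(),ctrl.read_force())
s=.1443; d=s
for k in range(3):
    ctrl.movel(b+u*d-[0,0,.0005],.04); ctrl.wait(.4)
    e=np.array(ctrl.read_ee_pos()); m=(e-p0)@u; print(d,m,e,ctrl.read_force(),ctrl.read_wrist_torque(),ctrl.read_eef_rot())
    if abs(s-m)<.0012: break
    d+=s-m
print(ctrl.read_time_s())
p=ctrl.capture("side");pickle.dump(p,open("s7.pkl","wb"));crop(p,220,150,400,330,3.3,"pics/s7c.png")
p=ctrl.capture("top");pickle.dump(p,open("t7.pkl","wb"));crop(p,230,150,450,280,3.6,"pics/t7c.png")
```

```text
[ 0.5359 -0.1369  0.1199]
0.01882271485308732 [ 0.5359 -0.1368  0.12  ] [-1.0663 -3.8193  7.5456]
0.1443 0.14214331874694167 [ 0.5378 -0.1129  0.1201] [-0.1284 -4.876  10.3149] [-0.7388  0.3402  0.1062] [-179.7255    0.2706  177.4563]
0.14645668125305836 0.14398446470821072 [ 0.538  -0.1111  0.1202] [-0.7672 -5.7838  9.4851] [-0.8663  0.333   0.0101] [-179.6837    0.2751  177.4358]
22.0333
```

View pics/s7c.png

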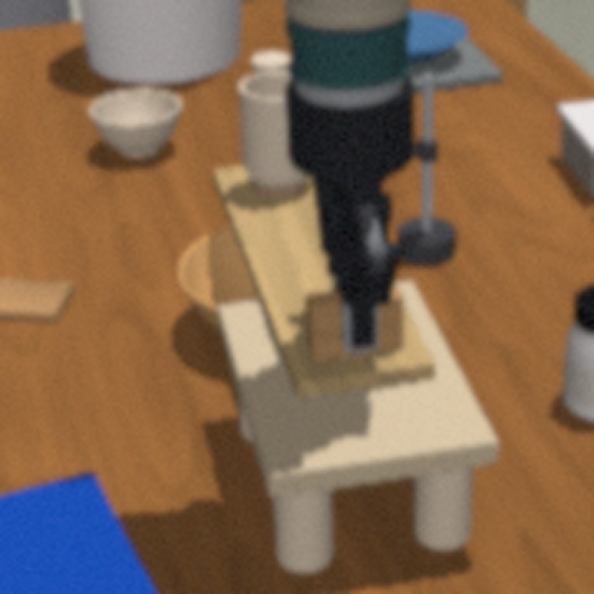

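View pics/t7c.png

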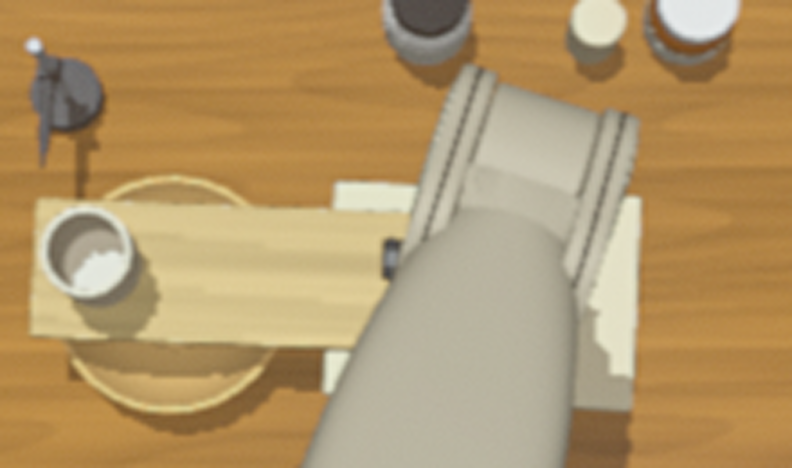

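Run:
```python
from h import *
np.set_printoptions(precision=4,suppress=True)
p=pickle.load(open("t7.pkl","rb"));V=campose(p)
w=lambda c,z: ray(p,V,(c[0]/3.6+230,c[1]/3.6+150),z)
e1,e2=w((36.5,199),.102),w((30.5,335),.102);e=(e1+e2)/2;t=w((42,166),.096)
a=np.radians(3.2);u=np.array([np.sin(a),np.cos(a),0]);n=np.array([u[1],-u[0],0])
ab=np.radians(2.5);ub=np.array([np.sin(ab),np.cos(ab),0])
edge=(w((335,183),.09)+w((323,393),.09))/2
print(e,"remaining",(t-e)@u,"lat",(e-edge)@n,"ang",np.degrees(np.arctan2(e1[1]-e2[1],e1[0]-e2[0])))
c=w((88,254),.187); print("cup",c,"vs pad",c-(e-.045*ub))
# tilt check: expected end corners at .102 vs .097 in side view
q=pickle.load(open("s7.pkl","rb"));W=campose(q)
for z in (.102,.096): print((proj(q,W,[[e2[0],e2[1],z],[e1[0],e1[1],z]])-[220,150])*3.3)
crop(q,270,170,370,240,7,"pics/s7d.png")
```

```text
[0.5479 0.1762 0.102 ] remaining -9.362243241480992e-05 lat 0.002297763134838364 ang -1.8396611969275753
cup [0.5446 0.1299 0.187 ] vs pad [-0.0013 -0.0013  0.085 ]
[[211.0753 166.1761]
 [319.3212 152.448 ]]
[[211.5496 172.9521]
 [319.5249 159.1638]]
```

View pics/s7d.png

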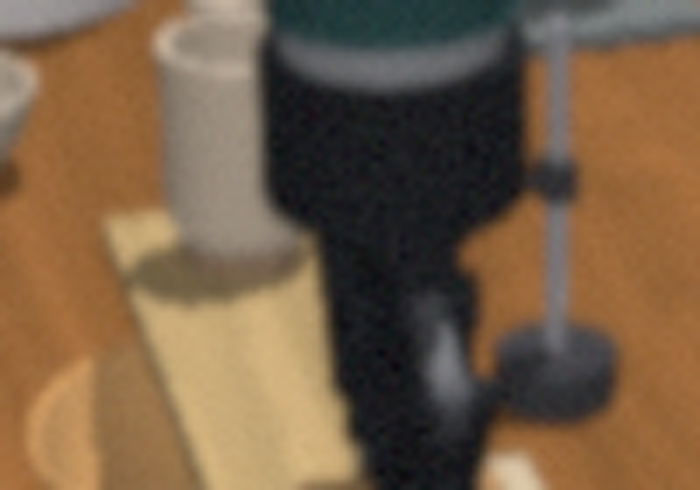

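Run:
```python
from station import ctrl
ctrl.wait(.5)
print(ctrl.read_ee_pos(),ctrl.read_force(),ctrl.read_gripper_width(),ctrl.read_time_s())
ctrl.hand_in()
print(ctrl.read_ee_pos(),ctrl.read_force())
```

```text
[ 0.53800557 -0.11110222  0.12018937] [-0.01920918 -5.11172492  9.87185948] 0.018626821050843435 22.6333
the job is handed in; nothing more can be done
the job is handed in; nothing more can be done
```

The cup is standing on the pad and the board is slid out to the pointer. I handed the job in at 22.6 s with the gripper still holding the cleat; no verdict was reported.

I gripped the cup from above, set it on the middle of the pad and let go. Then I gripped the cleat, pressed down lightly and slid the board about 144 mm along the shelf.

| Last check | Result |
|---|---|
| Board end to pointer tip | −0.1 mm by the top camera, about +0.7 mm left by arm travel (limit 8 mm) |
| Board end off the shelf's middle line | about 2 mm (limit 22 mm) |
| Board angle to the shelf | about 1° (limit 0.12 rad, about 7°) |
| Board height | outer corner matches a flat board in the side view, to about 1 mm of height |
| Cup off the pad's middle | about 2 mm (limit 14 mm), upright |
| Hold on the cleat | about 10 N down-press, gripper at 110 N, steady over the last 0.5 s |
| Gauge and bystanders | those visible in the last pictures looked unmoved |

- **Camera disagreement:** the top and wrist cameras differed by 2–3 mm in absolute position. Both gave the same distance left to slide (144.4 and 144.7 mm).
- **Gripper reading:** the width at the cleat crept from 19.6 to 18.6 mm during the slide. The board did not appear to slip.

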